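# Line up a turned disc's splined hub and slide it onto the finishing stand

## Robot

A 6-joint arm with a two-finger parallel gripper is mounted at the origin on the work surface. World frame = base frame: x ahead of the robot, y to its left, z up, the work surface at z = 0. Lengths are in m, angles in rad, forces in N, time in s.
With the tool pointing down it reaches from about 0.4 to 0.825 m from the base axis. Payload 7 kg.
Tool frame: the origin (TCP) lies at the very end of the fingers, on their centre line; the grasp point (between the pads) lies 19 mm behind it (grip_depth is the distance from the TCP to the grasp point, in m); z points along the fingers, y is the direction in which the jaws open and shut (so a half turn about z gives the same grasp; the last joint's range is limited). The gripper opens to 88 mm and grips with 3 to 60 N. Pads are 19 mm wide; open, the fingers measure 130 mm over their backs; the gripper's body (78 mm by 193 mm) begins 47 mm behind the grasp point.
Start: joints at [-1.039, 0.359, 0.012, 0, -1.224, -0.288], TCP at [0.163, -0.655, 0.227] pointing down, gripper open.
Joint ranges: [-3.07, 3.07], [-1.43, 2.12], [-1.02, 1.25], [-3.03, 1.67], [-3.05, -0], [-3.03, 3.03]. Speed limits (rad/s): [2.39, 2.39, 3.01, 3.14, 3.14, 3.14].

## Interface

Orientations are given as [roll, pitch, yaw] about the fixed x, y, z axes, in that order (R = Rz(yaw) Ry(pitch) Rx(roll)).
In Python, from station import get_state, grab_frame, get_calibration, job_done, grip_depth gives the robot as it stands. The module is installed in compiled form; this text tells all that it offers.
- The arm moves only by the shell command python3 -m crank 'ROWS' [FORCE]. ROWS is JSON, a list of rows, each an object with "turn": the turn, a rotation vector about the tool's x, y, z each as a share of 2 pi rad, from -1 to 1, a list of three; "slide": the shift along the tool's x, y, z each as a share of 0.5 m, from -1 to 1, a list of three; "fingers": the opening, from -1 (shut) to 1 (fully open). A call has 1 to 5 rows; each row is the pose to reach, as a shift and turn from the pose commanded when the call began, along the tool's axes at that moment, turning the shorter way round; what a row does not reach only later rows make up. A row lasts 1/12 s, in which the tool goes at most 41.7 mm and 7.16 degrees, less where a joint would pass 70% of its speed; a pose out of reach is approached as far as the arm can. A call with a number of a shift or a turn outside -1 to 1 is refused whole. A call with a gripper value outside its range is refused whole. The fingers move at their own pace and stop on an object; FORCE is the grip in N (left out, the last holds). Time passes only in rows, so rows that repeat a pose let the fingers close. It gives the time, the measured TCP pose, the force and the opening at its end, in the units of the state.
- get_state(): the state, without advancing time (a new reading comes with each control period).
- grab_frame(name): name is "scene" or "side" or "wrist"; returns the picture (384x512x3 uint8, red, green, blue); there is no depth.
- get_calibration(name): a dict with "K" (3x3 intrinsics, pixels), "pose" (4x4, takes a point from camera to world coordinates). Camera axes: x right, y up, looking along -z (the intrinsics and any distortion apply to the point x, -y, -z); pixel columns grow to the right and rows downward; lengths in m; the calibration is good to about 2 mm. A picture is of the moment at which its call begins: read the wrist's pose just before it. get_calibration takes no time and is no camera call; for the wrist camera it gives the pose at the moment of the call.
- job_done(): hands the job in, once; it reports no verdict.
The state is a dict: "t": time; "q": joint angles; "qd": joint speeds; "joint_efforts": joint torques, N m; "eef_pos": TCP position; "ee_rot": TCP orientation; "force": force on the tool from outside, world axes, zero at the start; "moment": the same for the moment, N m; "width": finger opening in m.
Only numpy, scipy, OpenCV 4.12 (cv2) and the standard library are available. Lean on these libraries where they do the work, as an engineer would, in place of code of your own. Each camera call takes 0.05 s, during which the arm holds its last target.

## Task

Put the green wooden disc on the finishing stand, hub upwards: turn it until the four slots of its hub line up with the four teeth of the stand's upright shaft, then slide it down, without letting it drop, until it sits flat and fully home on the round shoulder. Let go of it there, and leave the yellow disc and everything else on the bench where it is.

Things in the scene. Friction and masses are not known exactly. Their poses are not given: they have to be found in the camera images.
- hub_centre (a point): Green-dyed wooden disc, lying flat, with a bright square aluminium hub (46 x 46 mm) through its middle, to be gripped across two opposite flats. The hub runs from the underside up to 66 mm, 48 mm of it above the wood. This point: on the hub's axis, 33 mm above the underside; z up. Its bore has four alike slots that point along +x, -x, +y, -y of this point, square to the flats: any quarter turn fits.
- arbor_shoulder (a point): Stand with an upright steel shaft that turns on its axis (friction 0.08 N m) and stays at any angle. This point: on the axis, in the top face of the shaft's round shoulder (90 mm across, 74 mm above the bench) where the disc must sit. Its axes turn with the shaft: four teeth, 8 mm wide, reaching 17 mm from the axis, point along +x, -x, +y, -y. Home: hub_centre 33 mm above this point.
- arbor_top (a point): Tip of the same shaft, on its axis, 72 mm above the shoulder (146 mm above the bench); same axes as arbor_shoulder. Round core 20 mm thick; the teeth rise straight from the shoulder to 66 mm above it, their upper edges rounded (4 mm radius). The stand's dark cast base is 140 x 140 mm, fixed to the bench.
- disc: the green disc again (about 0.42 kg): same axes, origin at the centre of its underside. Wood 130 mm across, 18 mm thick. The bore goes right through: a round hole of 23 mm with slots 11 mm wide reaching 18.5 mm from the axis; clearance to the shaft 1.5 mm all round.
- yellow_disc: BYSTANDER: yellow-dyed wooden disc, 120 mm across and 19 mm thick, with a dark round boss (48 mm across, top at 40 mm) and a plain round hole; it belongs to another machine. Origin at the centre of its underside
- gouge: BYSTANDER: long turning gouge lying down, wooden handle, about 365 mm long, 28 mm thick
- wax_jar: BYSTANDER: amber jar with brass lid, 70 mm across, 60 mm tall
- sanding_block: BYSTANDER: cork sanding block 100 x 60 x 35 mm
- mallet: BYSTANDER: wooden mallet lying down, about 250 mm long, head 68 mm thick
- calliper: BYSTANDER: steel calliper lying flat, 160 mm long, 8 mm thick
- dye_cup: BYSTANDER: small white bowl, 76 mm across, 50 mm tall
Things that resemble listed ones, but are neither listed nor needed, are in the scene too. Leave any orange or red look-alike of the disc alone.

How it is judged:
By the outcome, as a careful person would: the job done as asked, in the order asked, and still so for the second after the job is handed in, with the robot touching nothing.
It also fails if it takes over 42 s, if anything falls off the work surface, if the arm or the gripper's body presses on something with over 40 N, if the wrist force passes 120 N, or if a joint passes its speed limit or range.

## Working session

There is one attempt and no reset: what is moved stays moved. The work goes in short steps, Python scripts to look and compute and a shell command to move; the robot and the scene stay as the last step left them, time stands still between calls to the robot, and variables do not carry over. Pictures are saved under pics/ and viewed, and the job is handed in when it is done.

```bash
mkdir -p pics; ls; python3 - <<'E'
from station import *
import cv2,json
s=get_state();print(s, grip_depth)
for n in("scene","side","wrist"):
    c=get_calibration(n);print(n,c)
    cv2.imwrite(f"pics/{n}0.png",grab_frame(n)[:,:,::-1])
E
```

```text
pics
{'t': 0.0, 'q': array([-1.03890445e+00,  3.59370157e-01,  1.10548537e-02, -3.61636285e-04,
       -1.22413490e+00, -2.88103849e-01]), 'qd': array([-1.64456531e-03,  3.29426324e-04, -1.11867604e-03,  1.07302114e-03,
        7.24481659e-05,  5.01529405e-04]), 'joint_efforts': array([ 8.43229445e-04, -5.82723391e+01,  2.93057603e+01,  6.99736610e+00,
        6.83259394e-03, -1.50262285e-04]), 'eef_pos': array([ 0.16278401, -0.65455388,  0.22562972]), 'ee_rot': array([ 3.13991034e+00, -1.44019904e-04, -2.89792766e+00]), 'force': array([-0.27415079, -0.22647863,  0.10353998]), 'moment': array([ 0.01163867, -0.06712276, -0.01526918]), 'width': 0.08745312946332384} 0.0188
scene {'K': array([[482.55549305,   0.        , 260.79937139],
       [  0.        , 482.55549305, 193.17957064],
       [  0.        ,   0.        ,   1.        ]]), 'pose': array([[-0.67762377, -0.40221637,  0.61566876,  1.4214979 ],
       [ 0.73535074, -0.38109761,  0.56037835,  0.78917523],
       [ 0.00923655,  0.83245817,  0.55401091,  0.94935976],
       [ 0.        ,  0.        ,  0.        ,  1.        ]])}
side {'K': array([[372.57609087,   0.        , 256.67429906],
       [  0.        , 372.57609087, 193.25783525],
       [  0.        ,   0.        ,   1.        ]]), 'pose': array([[-0.99928004,  0.00989267, -0.0366269 ,  0.4628844 ],
       [-0.03331945, -0.69052858,  0.72253726,  0.86166769],
       [-0.0181441 ,  0.72323745,  0.69036105,  1.02053801],
       [ 0.        ,  0.        ,  0.        ,  1.        ]])}
wrist {'K': array([[315.904708  ,   0.        , 258.01270734],
       [  0.        , 315.904708  , 191.30995286],
       [  0.        ,   0.        ,   1.        ]]), 'pose': array([[-0.24050746, -0.92874798, -0.28210521,  0.08693249],
       [ 0.9706454 , -0.22955197, -0.07178715, -0.67439201],
       [ 0.00191436, -0.29108947,  0.95669392,  0.38379981],
       [ 0.        ,  0.        ,  0.        ,  1.        ]])}
```

View pics/scene0.png

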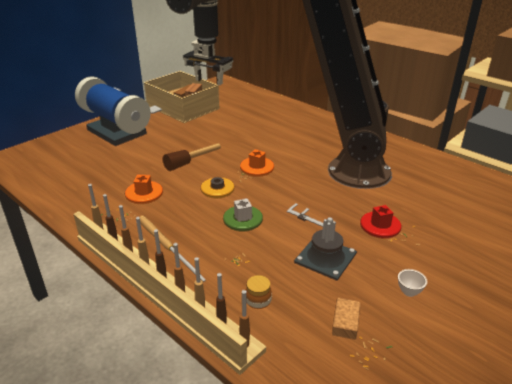

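View pics/side0.png

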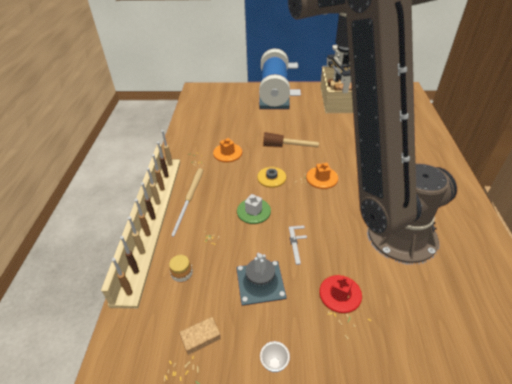

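View pics/wrist0.png

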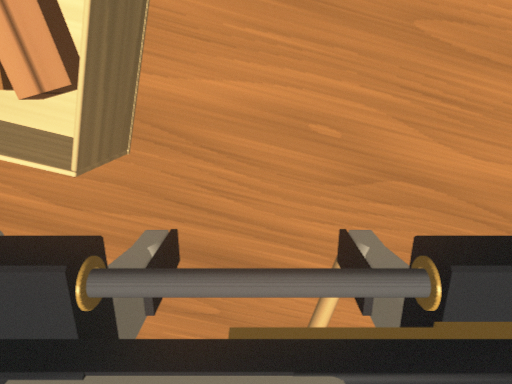

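The scene view shows the green disc with the bright square hub at scene (243,215) / side (254,208). Its look-alikes are orange at scene (143,188) and (257,163), red at (381,222), and yellow at (218,186). Only the green one matches the description. The stand is at scene (327,245) / side (261,275). I'll confirm with enlarged crops and a first measurement.

```bash
cat > h.py <<'E'
import numpy as np,cv2
from station import *
from scipy.spatial.transform import Rotation as R
def ray(n,uv,c=None):
    c=c or get_calibration(n);K=c["K"];P=c["pose"]
    d=np.array([(uv[0]-K[0,2])/K[0,0],-(uv[1]-K[1,2])/K[1,1],-1.])
    return P[:3,3],P[:3,:3]@d
def onz(n,uv,z,c=None):
    o,d=ray(n,uv,c);return o+d*(z-o[2])/d[2]
def proj(n,p,c=None):
    c=c or get_calibration(n);K=c["K"];P=c["pose"]
    x=P[:3,:3].T@(np.asarray(p)-P[:3,3]);return np.array([K[0,0]*x[0]/-x[2]+K[0,2],-K[1,1]*x[1]/-x[2]+K[1,2]])
def tri(obs):
    A=np.zeros((3,3));b=np.zeros(3)
    for n,uv,*c in obs:
        o,d=ray(n,uv,*c);d=d/np.linalg.norm(d);M=np.eye(3)-np.outer(d,d);A+=M;b+=M@o
    return np.linalg.solve(A,b)
def rel(p,yaw_t=None):
    s=get_state();M=R.from_euler('xyz',s['ee_rot']).as_matrix()
    return M.T@(np.asarray(p)-s['eef_pos'])
E
python3 - <<'E'
from h import *
ims={n:cv2.imread(f"pics/{n}0.png") for n in("scene","side")}
for n,im in ims.items():
    h=cv2.cvtColor(im,cv2.COLOR_BGR2HSV)
    m=cv2.inRange(h,(45,90,40),(80,255,255));
    cs=max(cv2.findContours(m,0,1)[0],key=cv2.contourArea)
    # back-project contour to top of wood, fit circle
    P=np.array([onz(n,q[0],0.018)[:2] for q in cs])
    c=cv2.minEnclosingCircle(P.astype(np.float32)); print(n,cv2.boundingRect(cs),c)
def crop(n,x,y,w,h,k):return cv2.resize(ims[n][y:y+h,x:x+w],None,fx=k,fy=k,interpolation=cv2.INTER_CUBIC)
a=crop("scene",210,185,75,50,5);b=crop("scene",290,205,75,75,5)
c=crop("side",225,185,60,50,6);d=crop("side",225,240,75,70,5)
def pad(x):
    o=np.zeros((380,380,3),np.uint8);o[:min(380,x.shape[0]),:min(380,x.shape[1])]=x[:380,:380];return o
v=np.vstack([np.hstack([pad(a),pad(b)]),np.hstack([pad(c),pad(d)])])
cv2.imwrite("pics/crop0.png",v[:, :][:760])
cv2.imwrite("pics/cropA.png",np.hstack([pad(a),pad(b)]));cv2.imwrite("pics/cropB.png",np.hstack([pad(c),pad(d)]))
E
```

```text
scene (243, 224, 1, 1) ((0.555346667766571, -0.07418110966682434), 9.999999747378752e-05)
side (238, 201, 32, 22) ((0.5244928598403931, -0.09497588127851486), 0.06074273958802223)
```

View pics/cropA.png

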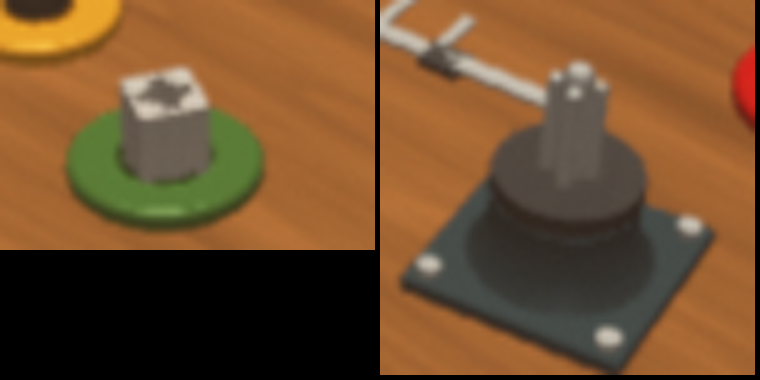

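View pics/cropB.png

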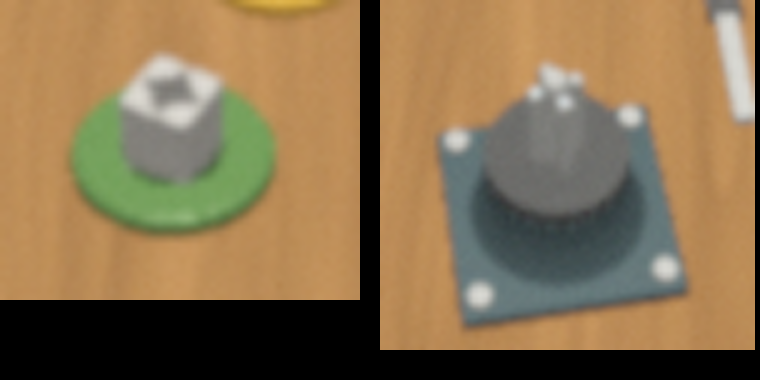

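Crops confirm it: green wood with a bright square hub with a four-slot bore, and the four-tooth stand. Now I'll localise the hub corners and the shaft.

```bash
python3 - <<'E'
from h import *
def f(pts,k,x,y):return [((a+.5)/k-.5+x,(b+.5)/k-.5+y) for a,b in pts]
S=f([(120,77),(190,67),(208,103),(138,118)],5,210,185)
T=f([(163,52),(222,78),(182,128),(120,100)],6,225,185)
for n,L in(("scene",S),("side",T)):
    P=np.array([onz(n,p,.066)[:2] for p in L]);d=np.roll(P,-1,0)-P
    print(n,P.mean(0),np.linalg.norm(d,axis=1),np.degrees(np.arctan2(d[:,1],d[:,0]))%90)
ims={n:cv2.imread(f"pics/{n}0.png") for n in("scene","side")}
for n,im in ims.items():
    m=((im[:,:,1].astype(int)-im[:,:,2])>15).astype(np.uint8)
    m[:,:225 if n=="side" else 205]=0;m[:180]=0;m[240:]=0;m[:,290:]=0
    q=np.argwhere(m)[:,::-1].astype(np.int32)
    h=cv2.convexHull(q);P=np.array([onz(n,x[0],.018)[:2] for x in h]).astype(np.float32)
    print(n,len(q),cv2.minEnclosingCircle(P))
# arbor tip & screws
tip=[("scene",((580-380+.5)/5-.5+290,(70+.5)/5-.5+205)),("side",((551-380+.5)/5-.5+225,(72+.5)/5-.5+240))]
print("tip",tri(tip),[onz(n,p,.146) for n,p in tip])
# shoulder ellipse centers
for n,(cx,cy) in(("scene",(568-380,173)),("side",(558-380,152))):
    o=(290,205) if n=="scene" else (225,240)
    print(onz(n,((cx+.5)/5-.5+o[0],(cy+.5)/5-.5+o[1]),.074))
for L in([(428-380,264),(690-380,226),(609-380,337)],):
    for p in f(L,5,290,205):print("scr",onz("scene",p,.012))
for p in f([(456-380,140),(630-380,116),(665-380,268),(480-380,294)],5,225,240):print("scr side",onz("side",p,.012))
s=get_state();print(s["t"])
E
```

```text
scene [ 0.52133162 -0.10942079] [0.04657684 0.04244523 0.04706625 0.04748649] [57.72735111 59.62649161 63.88641063 59.16198789]
side [ 0.52506876 -0.10452841] [0.04333119 0.04876709 0.04483344 0.04886996] [58.76310498 62.02827237 58.97445551 60.25891208]
scene 424 ((0.52751225233078, -0.10383831709623337), 0.0634399950504303)
side 403 ((0.5248825550079346, -0.09582649916410446), 0.0625627338886261)
tip [0.49446986 0.2047099  0.14942339] [array([0.49081432, 0.20274911, 0.146     ]), array([0.49459628, 0.20158131, 0.146     ])]
[0.49293136 0.20362455 0.074     ]
[0.49122181 0.20702049 0.074     ]
scr [0.55189112 0.1523632  0.012     ]
scr [0.4177509  0.24503949 0.012     ]
scr [0.53018998 0.26580985 0.012     ]
scr side [0.55953659 0.15623824 0.012     ]
scr side [0.44665238 0.13507167 0.012     ]
scr side [0.4254397  0.24722208 0.012     ]
scr side [0.53759838 0.26752946 0.012     ]
0.15
```

```bash
cat >> h.py <<'E'
def go(p,yaw,tilt=True):
    s=get_state();M=R.from_euler('xyz',s['ee_rot']);T=R.from_euler('xyz',[np.pi,0,np.radians(yaw)])
    sl=M.as_matrix().T@(np.asarray(p)-s['eef_pos'])/0.5
    tv=(M.inv()*T).as_rotvec()/(2*np.pi)
    print("t",round(s['t'],2),"pos",s['eef_pos'].round(4),"yaw",np.degrees(s['ee_rot']).round(2),"slide",sl.round(4),"turn",tv.round(4),"F",s['force'].round(1),"w",round(s['width'],4))
E
python3 -c "
from h import *
go([.5245,-.105,.227],-120)"
```

```text
t 0.15 pos [ 0.1628 -0.6547  0.2258] yaw [ 1.7993e+02 -1.0000e-02 -1.6604e+02] slide [-0.9673  0.8924 -0.0013] turn [ 2.000e-04  1.000e-04 -1.279e-01] F [-0.1  0.4  0.3] w 0.0877
```

```bash
python3 -m crank '[{"slide":[-0.9673,0.8924,0],"turn":[0,0,-0.128],"fingers":1},{"slide":[-0.9673,0.8924,0],"turn":[0,0,-0.128],"fingers":1},{"slide":[-0.9673,0.8924,0],"turn":[0,0,-0.128],"fingers":1},{"slide":[-0.9673,0.8924,0],"turn":[0,0,-0.128],"fingers":1},{"slide":[-0.9673,0.8924,0],"turn":[0,0,-0.128],"fingers":1}]'; python3 -c "
from h import *
go([.5245,-.105,.227],-120)"
```

```text
t: 0.57
eef_pos: [0.2778, -0.4793, 0.2263]
ee_rot: [3.141, 0.0, -2.267]
force: [1.5, 0.2, 0.6]
width: 0.0876
t 0.57 pos [ 0.2778 -0.4793  0.2263] yaw [ 1.7998e+02  1.0000e-02 -1.2990e+02] slide [-0.8907  0.1017 -0.0013] turn [ 0.0001  0.     -0.0275] F [1.5 0.2 0.6] w 0.0876
```

```bash
python3 -m crank '[{"slide":[-0.88,0.1,0],"turn":[0,0,-0.025],"fingers":1},{"slide":[-0.88,0.1,0],"turn":[0,0,-0.025],"fingers":1},{"slide":[-0.88,0.1,0],"turn":[0,0,-0.025],"fingers":1},{"slide":[-0.88,0.1,0],"turn":[0,0,-0.025],"fingers":1},{"slide":[-0.88,0.1,0],"turn":[0,0,-0.025],"fingers":1}]'; python3 -c "
from h import *
go([.5245,-.105,.227],-120)"
```

```text
t: 0.98
eef_pos: [0.3937, -0.3058, 0.2267]
ee_rot: [-3.141, 0.0, -2.116]
force: [1.7, -0.4, 0.4]
width: 0.0877
t 0.98 pos [ 0.3937 -0.3058  0.2267] yaw [-1.7998e+02  1.0000e-02 -1.2122e+02] slide [-0.479  -0.0156 -0.0006] turn [-0.      0.     -0.0034] F [ 1.7 -0.4  0.4] w 0.0877
```

```bash
python3 -m crank '[{"slide":[-0.44,-0.015,0],"turn":[0,0,-0.003],"fingers":1},{"slide":[-0.44,-0.015,0],"turn":[0,0,-0.003],"fingers":1},{"slide":[-0.44,-0.015,0],"turn":[0,0,-0.003],"fingers":1},{"slide":[-0.44,-0.015,0],"turn":[0,0,-0.003],"fingers":1},{"slide":[-0.44,-0.015,0],"turn":[0,0,-0.003],"fingers":1}]';python3 -m crank '[{"slide":[0,0,0],"turn":[0,0,0],"fingers":1},{"slide":[0,0,0],"turn":[0,0,0],"fingers":1},{"slide":[0,0,0],"turn":[0,0,0],"fingers":1}]'; python3 -c "
from h import *
go([.5245,-.105,.227],-120)
c=get_calibration('wrist');im=grab_frame('wrist')[:,:,::-1];cv2.imwrite('pics/w1.png',im)
import pickle;pickle.dump(c,open('c1.pkl','wb'))
print(proj('wrist',[.5245,-.105,.066],c))"
```

```text
t: 1.4
eef_pos: [0.5077, -0.1313, 0.2267]
ee_rot: [-3.141, 0.0, -2.097]
force: [1.3, -0.2, 0.0]
width: 0.0876
t: 1.65
eef_pos: [0.5069, -0.133, 0.2262]
ee_rot: [3.141, -0.0, -2.096]
force: [-0.3, -0.9, 0.7]
width: 0.0874
t 1.65 pos [ 0.5069 -0.133   0.2262] yaw [ 1.7995e+02 -3.0000e-02 -1.2008e+02] slide [-0.0661 -0.0024 -0.0017] turn [ 0.0001 -0.0001 -0.0002] F [-0.3 -0.9  0.7] w 0.0874
[257.51202607 204.93363525]
```

View pics/w1.png

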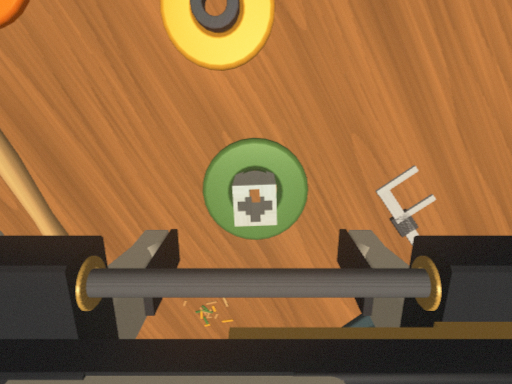

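Wrist view: the green disc is at (256,188), its hub's top face spans about (233–277, 185–227), and the slots are almost square to the image.

```bash
python3 - <<'E'
from h import *
import pickle
c=pickle.load(open('c1.pkl','rb'));im=cv2.imread('pics/w1.png')
h=cv2.cvtColor(im,cv2.COLOR_BGR2HSV)
m=cv2.inRange(h,(0,0,150),(180,60,255));m[:140]=0;m[240:]=0;m[:,:200]=0;m[:,310:]=0
q=np.argwhere(m)[:,::-1].astype(np.int32)
P=np.array([onz('wrist',x,.066,c)[:2] for x in q])*1000
r=cv2.minAreaRect(P.astype(np.float32));print("hub",r)
g=cv2.inRange(h,(40,80,30),(85,255,255));g[:130]=0;g[250:]=0
k=max(cv2.findContours(g,0,1)[0],key=cv2.contourArea)
P=np.array([onz('wrist',x[0],.018,c)[:2] for x in k]).astype(np.float32)*1000
print("disc",cv2.minEnclosingCircle(P),cv2.fitEllipse(P))
E
```

```text
hub ((527.5396118164062, -106.27732849121094), (46.423919677734375, 46.554325103759766), 61.83832550048828)
disc ((526.3612670898438, -107.69586944580078), 63.15703201293945) ((526.5181884765625, -107.73147583007812), (124.18080139160156, 125.17642974853516), 147.208251953125)
```

```bash
python3 -c "
from h import *
go([.493,.171,.306],-90)"
```

```text
t 1.7 pos [ 0.5066 -0.1336  0.2263] yaw [ 1.7997e+02 -2.0000e-02 -1.2014e+02] slide [-0.5131  0.3296 -0.1593] turn [ 0.0001 -0.     -0.0837] F [ 0.5 -0.4  0.9] w 0.0879
```

```bash
python3 -m crank '[{"slide":[-0.513,0.33,-0.16],"turn":[0,0,-0.0837],"fingers":1},{"slide":[-0.513,0.33,-0.16],"turn":[0,0,-0.0837],"fingers":1},{"slide":[-0.513,0.33,-0.16],"turn":[0,0,-0.0837],"fingers":1},{"slide":[-0.513,0.33,-0.16],"turn":[0,0,-0.0837],"fingers":1},{"slide":[-0.513,0.33,-0.16],"turn":[0,0,-0.0837],"fingers":1}]'; python3 -c "
from h import *
go([.493,.171,.306],-90)"
```

```text
t: 2.12
eef_pos: [0.4972, 0.068, 0.2803]
ee_rot: [-3.141, 0.0, -1.566]
force: [2.0, 0.3, -1.4]
width: 0.0877
t 2.12 pos [0.4972 0.068  0.2803] yaw [-1.7996e+02  2.0000e-02 -8.9740e+01] slide [-0.206   0.0075 -0.0513] turn [-0.0001  0.0001  0.0007] F [ 2.   0.3 -1.4] w 0.0877
```

```bash
python3 -m crank '[{"slide":[-0.19,0.007,-0.05],"turn":[0,0,0],"fingers":1},{"slide":[-0.19,0.007,-0.05],"turn":[0,0,0],"fingers":1},{"slide":[-0.19,0.007,-0.05],"turn":[0,0,0],"fingers":1},{"slide":[-0.19,0.007,-0.05],"turn":[0,0,0],"fingers":1},{"slide":[-0.19,0.007,-0.05],"turn":[0,0,0],"fingers":1}]'; python3 -m crank '[{"slide":[0,0,0],"turn":[0,0,0],"fingers":1},{"slide":[0,0,0],"turn":[0,0,0],"fingers":1}]'; python3 -c "
from h import *
go([.493,.171,.306],-90)
c=get_calibration('wrist');im=grab_frame('wrist')[:,:,::-1];cv2.imwrite('pics/w2.png',im)
import pickle;pickle.dump(c,open('c2.pkl','wb'))
print(proj('wrist',[.493,.204,.146],c))
a=im[130:230,190:320];cv2.imwrite('pics/w2c.png',cv2.resize(a,None,fx=6,fy=6,interpolation=cv2.INTER_CUBIC))"
```

```text
t: 2.53
eef_pos: [0.4943, 0.1625, 0.3044]
ee_rot: [3.141, 0.0, -1.571]
force: [0.7, -1.2, -0.2]
width: 0.0874
t: 2.7
eef_pos: [0.4943, 0.1613, 0.3041]
ee_rot: [3.141, -0.0, -1.573]
force: [-1.1, -0.2, 0.5]
width: 0.0875
t 2.7 pos [0.4943 0.1613 0.3041] yaw [ 1.7997e+02 -2.0000e-02 -9.0120e+01] slide [-0.0194  0.0027 -0.0038] turn [ 0.0001 -0.0001 -0.0003] F [-1.1 -0.2  0.5] w 0.0875
[259.95802953 214.37080397]
```

View pics/w2.png

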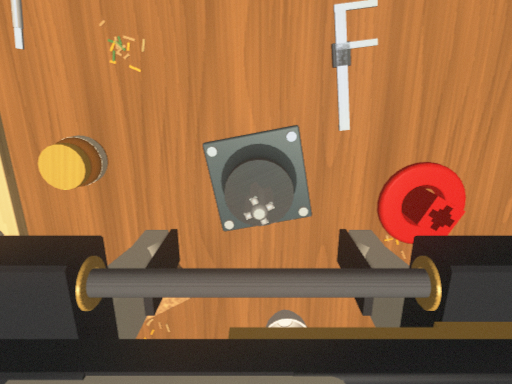

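View pics/w2c.png

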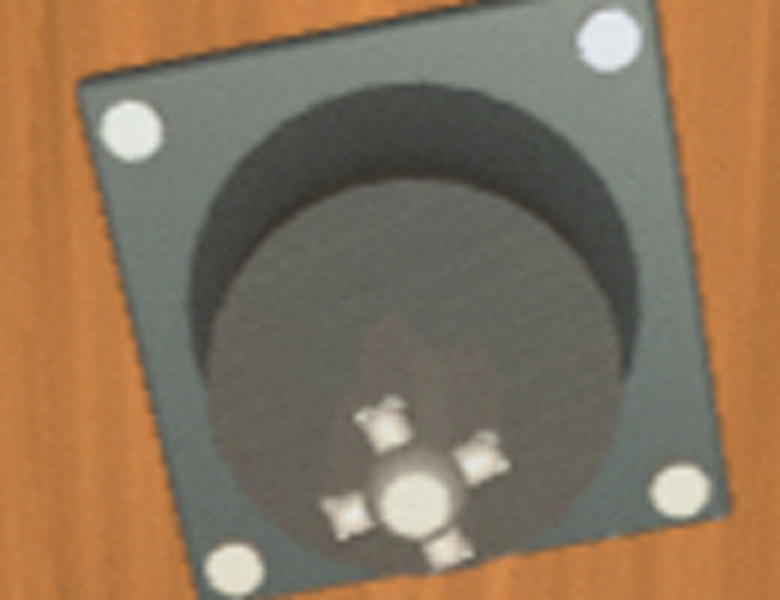

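Tooth tops are at crop (384,425), (482,458), (348,516), (446,548), and the tip is at (414,498), which is about full-frame (259,213). Next I'll measure these precisely.

```bash
cat > arb.py <<'E'
from h import *
def arbor(im,c,u0,v0,r=26):
    g=im.max(2).astype(int); 
    u0=int(u0);v0=int(v0);sub=np.zeros(g.shape,np.uint8)
    sub[v0-r:v0+r,u0-r:u0+r]=(g[v0-r:v0+r,u0-r:u0+r]>135)
    n,l,st,ce=cv2.connectedComponentsWithStats(sub)
    out=[]
    for i in range(1,n):
        y,x=np.where(l==i);w=g[y,x]-110.
        out.append((st[i,4],(x*w).sum()/w.sum(),(y*w).sum()/w.sum()))
    return out
E
python3 - <<'E'
from arb import *
import pickle
c=pickle.load(open('c2.pkl','rb'));im=cv2.imread('pics/w2.png')
for o in arbor(im,c,258,211,20):print(np.round(o,2),onz('wrist',o[1:],.140,c).round(4),onz('wrist',o[1:],.146,c).round(4))
E
```

```text
[593.   260.07 217.04] [0.4928 0.2094 0.14  ] [0.4929 0.2071 0.146 ]
```

```bash
python3 - <<'E'
from arb import *
import pickle
c=pickle.load(open('c2.pkl','rb'));im=cv2.imread('pics/w2.png')
print(im[195:226:2,240:280:3].max(2))
T=[np.array([(a+.5)/6-.5+190,(b+.5)/6-.5+130]) for a,b in [(384,425),(482,458),(446,548),(348,516)]]
P=np.array([onz('wrist',t,.140,c)[:2] for t in T]);print(P.round(4),P.mean(0))
for i in(0,1):
    d=P[i]-P[i+2];print(np.linalg.norm(d),np.degrees(np.arctan2(d[1],d[0]))%90)
print(onz('wrist',((414.5)/6-.5+190,498.5/6-.5+130),.146,c))
E
```

```text
[[101  98 101 106 112 117 111 115 108 107 103 103 100 104]
 [102 102 107 111 119 178 109 115 110 109 107 102 102 100]
 [103 101 108 175 188 203 104 114 113 107 108 105 101 102]
 [ 98  99 110 107 210 223 142 115 113 107 122 105 103 105]
 [ 98 100 106 106 184 220 132 115 116 114 158 122  99 102]
 [102 101 107 107 131 126 133 135 120 194 214 145 104 104]
 [ 98 103 108 110 120 146 160 155 137 211 225 206 103 102]
 [102 105 109 108 133 167 211 202 157 161 193 104 102 105]
 [101 104 108 119 145 221 225 224 186 124  99 105 104 105]
 [102 128 164 202 145 223 222 224 201 122 105 105 106 102]
 [102 104 205 228 133 226 226 225 197 113 102 106 106 102]
 [103 106 199 220 139 205 227 222 155 107 103 104 105 103]
 [103 103 166  99 102 114 168 153 197 126 104 103 104 103]
 [103 100 100 100 107 107 105 195 225 178 101 103 113 110]
 [109 106 103 107 105 104 104 154 212 118 119 193 195 185]
 [108 104 108 109  99 116 122 137 145 177 192 210 188 187]]
[[0.4998 0.1902]
 [0.4822 0.1966]
 [0.4886 0.214 ]
 [0.5065 0.2077]] [0.4942706  0.20213141]
0.026260569458592217 25.18414544299769
0.0267128418349987 24.57937659612861
[0.49446621 0.20195377 0.146     ]
```

```bash
python3 -c "
from h import *
go([.4573,.1848,.304],-155.1)"
```

```text
t 2.75 pos [0.4944 0.1614 0.3041] yaw [ 1.7997e+02 -2.0000e-02 -9.0120e+01] slide [-0.0467  0.0743  0.0003] turn [ 0.000e+00 -1.000e-04  1.805e-01] F [ 0.8 -0.9  0.1] w 0.0881
```

```bash
python3 -m crank '[{"slide":[-0.0467,0.0743,0],"turn":[0,0,0.1805],"fingers":1},{"slide":[-0.0467,0.0743,0],"turn":[0,0,0.1805],"fingers":1},{"slide":[-0.0467,0.0743,0],"turn":[0,0,0.1805],"fingers":1},{"slide":[-0.0467,0.0743,0],"turn":[0,0,0.1805],"fingers":1},{"slide":[-0.0467,0.0743,0],"turn":[0,0,0.1805],"fingers":1}]'; python3 -c "
from h import *
go([.4573,.1848,.304],-155.1)"
```

```text
t: 3.17
eef_pos: [0.4572, 0.1853, 0.3045]
ee_rot: [-3.142, 0.0, -2.187]
force: [-0.4, -0.4, 0.1]
width: 0.0875
t 3.17 pos [0.4572 0.1853 0.3045] yaw [-1.8000e+02  1.0000e-02 -1.2531e+02] slide [ 0.0008 -0.0007  0.0009] turn [0.     0.     0.0827] F [-0.4 -0.4  0.1] w 0.0875
```

```bash
python3 -m crank '[{"slide":[0,0,0],"turn":[0,0,0.0827],"fingers":1},{"slide":[0,0,0],"turn":[0,0,0.0827],"fingers":1},{"slide":[0,0,0],"turn":[0,0,0.0827],"fingers":1},{"slide":[0,0,0],"turn":[0,0,0.0827],"fingers":1},{"slide":[0,0,0],"turn":[0,0,0.0827],"fingers":1}]'; python3 -m crank '[{"slide":[0,0,0],"turn":[0,0,0],"fingers":1},{"slide":[0,0,0],"turn":[0,0,0],"fingers":1},{"slide":[0,0,0],"turn":[0,0,0],"fingers":1}]'; python3 -c "
from h import *
go([.4573,.1848,.304],-155.1)
c=get_calibration('wrist');im=grab_frame('wrist')[:,:,::-1];cv2.imwrite('pics/w3.png',im)
import pickle;pickle.dump(c,open('c3.pkl','wb'))
print(proj('wrist',[.4943,.202,.146],c))
a=im[180:240,220:300];cv2.imwrite('pics/w3c.png',cv2.resize(a,None,fx=8,fy=8,interpolation=cv2.INTER_CUBIC))"
```

```text
t: 3.58
eef_pos: [0.4574, 0.1852, 0.3043]
ee_rot: [-3.142, -0.0, -2.707]
force: [0.6, -0.0, -0.1]
width: 0.0877
t: 3.83
eef_pos: [0.4574, 0.1859, 0.3044]
ee_rot: [-3.142, -0.0, -2.697]
force: [0.0, 0.0, -1.0]
width: 0.0878
t 3.83 pos [0.4574 0.1859 0.3044] yaw [-180.     -0.   -154.53] slide [ 0.0011 -0.002   0.0008] turn [-0.     -0.      0.0016] F [ 0.  0. -1.] w 0.0878
[257.35439058 211.41122436]
```

View pics/w3c.png

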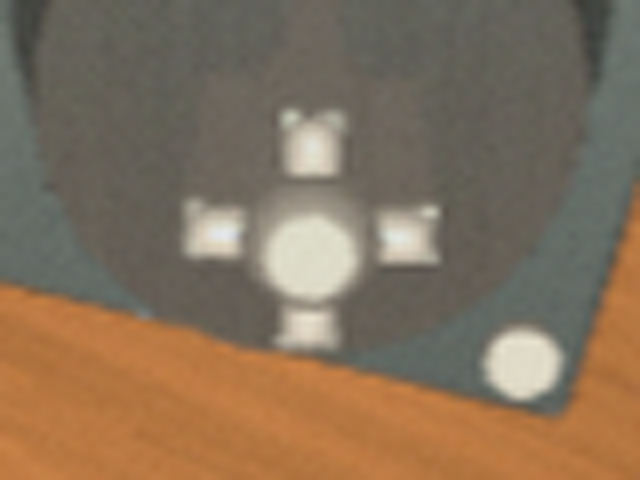

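```bash
python3 - <<'E'
from arb import *
import pickle
c=pickle.load(open('c3.pkl','rb'))
k=lambda a,b:((a+.5)/8-.5+220,(b+.5)/8-.5+180)
P=np.array([onz('wrist',k(*t),.140,c)[:2] for t in [(217,233),(313,150),(405,238),(308,328)]]);print(P.round(4),P[[0,2]].mean(0),P[[1,3]].mean(0))
for i in(0,1):
    d=P[i]-P[i+2];print(np.linalg.norm(d),np.degrees(np.arctan2(d[1],d[0]))%90)
print(onz('wrist',k(311,257),.146,c)[:2])
A3=onz('wrist',k(311,257),.146,c)[:2];A3=(A3+P[[0,2]].mean(0))/2
A2=np.array([.4943,.2021])
rz=lambda a:np.array([[np.cos(a),-np.sin(a)],[np.sin(a),np.cos(a)]])
y2,y3=np.radians([-90.1,-154.5])
# meas = true + rz(y) b
M=np.block([[np.eye(2),rz(y2)],[np.eye(2),rz(y3)]])
s=np.linalg.solve(M,np.r_[A2,A3]);print("true",s[:2],"b tool",s[2:])
hub=np.array([.5270,-.1070]);print("hub true",hub-rz(np.radians(-120.1))@s[2:])
# camera pose consistency: camera position in tool
E
```

```text
[[0.4985 0.1912]
 [0.4822 0.1978]
 [0.4882 0.2145]
 [0.5057 0.2083]] [0.49331181 0.2028267 ] [0.49392716 0.20303563]
0.025521343008363777 23.79307748536938
0.025720320703340866 23.92894740716227
[0.49408771 0.20317988]
true [0.49471708 0.20302823] b tool [ 0.00092895 -0.00041546]
hub true [ 0.52782532 -0.10640467]
```

```bash
python3 -c "
from h import *
go([.5275,-.1065,.16],-118.4)"
```

```text
t 3.88 pos [0.4574 0.1861 0.3044] yaw [-180.     -0.   -154.56] slide [ 0.1247 -0.5886  0.2889] turn [-0.     -0.     -0.1004] F [ 0.7 -0.3  0.4] w 0.0874
```

```bash
python3 -m crank '[{"slide":[0.1247,-0.5886,0.1],"turn":[0,0,-0.1],"fingers":1},{"slide":[0.1247,-0.5886,0.1],"turn":[0,0,-0.1],"fingers":1},{"slide":[0.1247,-0.5886,0.29],"turn":[0,0,-0.1],"fingers":1},{"slide":[0.1247,-0.5886,0.29],"turn":[0,0,-0.1],"fingers":1},{"slide":[0.1247,-0.5886,0.29],"turn":[0,0,-0.1],"fingers":1}]'; python3 -c "
from h import *
go([.5275,-.1065,.16],-118.4)"
```

```text
t: 4.3
eef_pos: [0.4977, 0.018, 0.2343]
ee_rot: [-3.141, 0.001, -2.127]
force: [0.7, 0.6, -0.3]
width: 0.0877
t 4.3 pos [0.4977 0.018  0.2343] yaw [-1.7996e+02  6.0000e-02 -1.2185e+02] slide [ 0.1802 -0.1819  0.1486] turn [-0.0001  0.0002 -0.0096] F [ 0.7  0.6 -0.3] w 0.0877
```

```bash
python3 -m crank '[{"slide":[0.172,-0.172,0.14],"turn":[0,0,-0.006],"fingers":1},{"slide":[0.172,-0.172,0.14],"turn":[0,0,-0.006],"fingers":1},{"slide":[0.172,-0.172,0.14],"turn":[0,0,-0.006],"fingers":1},{"slide":[0.172,-0.172,0.14],"turn":[0,0,-0.006],"fingers":1},{"slide":[0.172,-0.172,0.14],"turn":[0,0,-0.006],"fingers":1}]'; python3 -m crank '[{"slide":[0,0,0],"turn":[0,0,0],"fingers":1},{"slide":[0,0,0],"turn":[0,0,0],"fingers":1}]';python3 -c "
from h import *
go([.5275,-.1065,.026],-118.4)"
```

```text
t: 4.72
eef_pos: [0.523, -0.1021, 0.1619]
ee_rot: [3.138, -0.003, -2.099]
force: [0.1, -0.6, 0.4]
width: 0.0879
t: 4.88
eef_pos: [0.5245, -0.099, 0.1652]
ee_rot: [-3.141, 0.0, -2.096]
force: [0.1, 0.5, 1.0]
width: 0.0874
t 4.88 pos [ 0.5245 -0.099   0.1652] yaw [-1.7997e+02  1.0000e-02 -1.2010e+02] slide [ 0.0101 -0.0125  0.2783] turn [-0.0001  0.     -0.0047] F [0.1 0.5 1. ] w 0.0874
```

```bash
python3 -m crank '[{"slide":[0.0101,-0.0125,0.05],"turn":[0,0,-0.0045],"fingers":1},{"slide":[0.0101,-0.0125,0.12],"turn":[0,0,-0.0045],"fingers":1},{"slide":[0.0101,-0.0125,0.19],"turn":[0,0,-0.0045],"fingers":1},{"slide":[0.0101,-0.0125,0.19],"turn":[0,0,-0.0045],"fingers":1},{"slide":[0.0101,-0.0125,0.19],"turn":[0,0,-0.0045],"fingers":1}]'; python3 -c "
from h import *
go([.5275,-.1065,.026],-118.4)"
```

```text
t: 5.3
eef_pos: [0.5266, -0.106, 0.0697]
ee_rot: [3.14, -0.002, -2.066]
force: [-0.5, -0.1, 1.0]
width: 0.0878
t 5.3 pos [ 0.5266 -0.106   0.0697] yaw [ 1.7989e+02 -1.0000e-01 -1.1840e+02] slide [-0.0001 -0.0022  0.0874] turn [ 0.0003 -0.0003 -0.    ] F [-0.5 -0.1  1. ] w 0.0878
```

```bash
python3 -m crank '[{"slide":[0,-0.001,0.05],"turn":[0,0,0],"fingers":1},{"slide":[0,-0.001,0.087],"turn":[0,0,0],"fingers":1},{"slide":[0,-0.001,0.087],"turn":[0,0,0],"fingers":1},{"slide":[0,-0.001,0.087],"turn":[0,0,0],"fingers":1}]'; python3 -c "
from h import *
go([.5275,-.1065,.026],-118.4)
for n in('scene','side'):
    im=grab_frame(n)[:,:,::-1];cv2.imwrite(f'pics/{n}4.png',im)
a=cv2.imread('pics/scene4.png')[165:245,190:300];b=cv2.imread('pics/side4.png')[160:240,200:310]
cv2.imwrite('pics/g4.png',cv2.resize(np.hstack([a,b]),None,fx=3.6,fy=3.6,interpolation=2))"
```

```text
t: 5.63
eef_pos: [0.5287, -0.1065, 0.0282]
ee_rot: [-3.14, 0.001, -2.067]
force: [1.1, -0.0, 0.4]
width: 0.0876
t 5.63 pos [ 0.5287 -0.1065  0.0282] yaw [-1.7992e+02  3.0000e-02 -1.1844e+02] slide [0.0012 0.0022 0.0043] turn [-0.0002  0.0001 -0.0001] F [ 1.1 -0.   0.4] w 0.0876
```

View pics/g4.png

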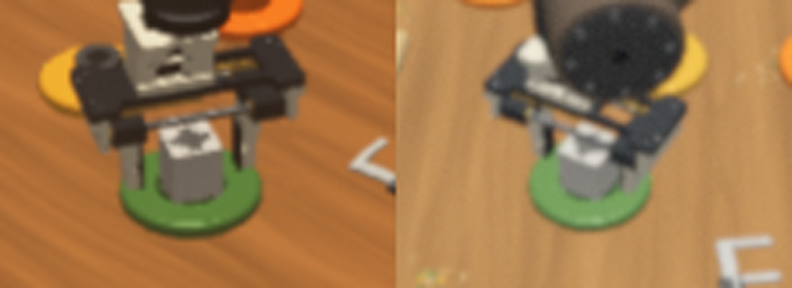

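The fingers straddle the hub of the green disc, clear of the yellow one. Next step is to close the gripper.

```bash
python3 -m crank '[{"slide":[0,0,0],"turn":[0,0,0],"fingers":-1},{"slide":[0,0,0],"turn":[0,0,0],"fingers":-1},{"slide":[0,0,0],"turn":[0,0,0],"fingers":-1},{"slide":[0,0,0],"turn":[0,0,0],"fingers":-1},{"slide":[0,0,0],"turn":[0,0,0],"fingers":-1}]' 40; python3 -c "
from h import *
go([.5275,-.1065,.026],-118.4)"
```

```text
t: 6.15
eef_pos: [0.5277, -0.107, 0.0265]
ee_rot: [-3.141, 0.0, -2.069]
force: [0.9, -0.1, 0.4]
width: 0.0599
t 6.15 pos [ 0.5277 -0.107   0.0265] yaw [-1.7998e+02  1.0000e-02 -1.1852e+02] slide [-0.0008  0.0008  0.0011] turn [-0.0001  0.     -0.0003] F [ 0.9 -0.1  0.4] w 0.0599
```

```bash
python3 -m crank '[{"slide":[0,0,0],"turn":[0,0,0],"fingers":-1},{"slide":[0,0,0],"turn":[0,0,0],"fingers":-1},{"slide":[0,0,0],"turn":[0,0,0],"fingers":-1},{"slide":[0,0,0],"turn":[0,0,0],"fingers":-1},{"slide":[0,0,0],"turn":[0,0,0],"fingers":-1}]' 40; python3 -c "
from h import *
go([.5275,-.1065,.026],-118.4)"
```

```text
t: 6.57
eef_pos: [0.5273, -0.107, 0.0262]
ee_rot: [3.141, -0.0, -2.069]
force: [-1.4, 1.0, 1.9]
width: 0.0461
t 6.57 pos [ 0.5273 -0.107   0.0262] yaw [ 1.7997e+02 -2.0000e-02 -1.1853e+02] slide [-0.0011  0.0001  0.0003] turn [ 0.0001 -0.     -0.0004] F [-1.4  1.   1.9] w 0.0461
```

Gripped at 46 mm. Now lift.

```bash
python3 -m crank '[{"slide":[0,0,-0.06],"turn":[0,0,0],"fingers":-1},{"slide":[0,0,-0.14],"turn":[0,0,0],"fingers":-1},{"slide":[0,0,-0.22],"turn":[0,0,0],"fingers":-1},{"slide":[0,0,-0.3],"turn":[0,0,0],"fingers":-1},{"slide":[0,0,-0.38],"turn":[0,0,0],"fingers":-1}]' 40; python3 -c "
from h import *
go([.4944,.2029,.22],-155.7)"
```

```text
t: 6.98
eef_pos: [0.5266, -0.107, 0.2174]
ee_rot: [3.14, -0.0, -2.069]
force: [1.2, 0.7, -5.2]
width: 0.0458
t 6.98 pos [ 0.5266 -0.107   0.2174] yaw [ 1.7992e+02 -2.0000e-02 -1.1854e+02] slide [-0.5137  0.3527 -0.0048] turn [ 2.000e-04 -1.000e-04  1.032e-01] F [ 1.2  0.7 -5.2] w 0.0458
```

```bash
python3 -m crank '[{"slide":[-0.06,0.04,0],"turn":[0,0,0.015],"fingers":-1},{"slide":[-0.5137,0.3527,0],"turn":[0,0,0.1],"fingers":-1},{"slide":[-0.5137,0.3527,0],"turn":[0,0,0.1],"fingers":-1},{"slide":[-0.5137,0.3527,0],"turn":[0,0,0.1],"fingers":-1},{"slide":[-0.5137,0.3527,0],"turn":[0,0,0.1],"fingers":-1}]'; python3 -c "
from h import *
go([.4944,.2029,.22],-155.7)"
```

```text
t: 7.4
eef_pos: [0.5082, 0.0765, 0.2156]
ee_rot: [3.141, -0.001, -2.61]
force: [1.9, -0.2, -3.9]
width: 0.0457
t 7.4 pos [0.5082 0.0765 0.2156] yaw [ 1.7996e+02 -5.0000e-02 -1.4954e+02] slide [-0.1043  0.2319 -0.0087] turn [ 0.0001 -0.0001  0.0171] F [ 1.9 -0.2 -3.9] w 0.0457
```

```bash
python3 -m crank '[{"slide":[-0.04,0.08,0],"turn":[0,0,0.012],"fingers":-1},{"slide":[-0.065,0.13,0],"turn":[0,0,0.012],"fingers":-1},{"slide":[-0.085,0.17,0],"turn":[0,0,0.012],"fingers":-1},{"slide":[-0.1,0.19,0],"turn":[0,0,0.012],"fingers":-1},{"slide":[-0.1,0.2,0],"turn":[0,0,0.012],"fingers":-1}]';python3 -m crank '[{"slide":[0,0,0],"turn":[0,0,0],"fingers":-1},{"slide":[0,0,0],"turn":[0,0,0],"fingers":-1},{"slide":[0,0,0],"turn":[0,0,0],"fingers":-1}]'; python3 -c "
from h import *
go([.4944,.2029,.22],-155.7)"
```

```text
t: 7.82
eef_pos: [0.5009, 0.1885, 0.2153]
ee_rot: [3.142, -0.001, -2.677]
force: [1.7, -0.3, -4.7]
width: 0.0459
t: 8.07
eef_pos: [0.5009, 0.1855, 0.216]
ee_rot: [-3.141, -0.001, -2.68]
force: [0.4, -0.7, -4.0]
width: 0.0459
t 8.07 pos [0.5009 0.1855 0.216 ] yaw [-1.7999e+02 -4.0000e-02 -1.5356e+02] slide [-0.0038  0.0369 -0.008 ] turn [-0.     -0.0001  0.0059] F [ 0.4 -0.7 -4. ] w 0.0459
```

```bash
python3 -m crank '[{"slide":[-0.002,0.02,0],"turn":[0,0,0.003],"fingers":-1},{"slide":[-0.0038,0.0369,0],"turn":[0,0,0.0059],"fingers":-1},{"slide":[-0.0038,0.0369,0],"turn":[0,0,0.0059],"fingers":-1},{"slide":[-0.0038,0.0369,0],"turn":[0,0,0.0059],"fingers":-1},{"slide":[-0.0038,0.0369,0],"turn":[0,0,0.0059],"fingers":-1}]'; python3 -c "
from h import *
go([.4944,.2029,.22],-155.7)
a=[]
for n in('scene','side','wrist'):
    im=grab_frame(n)[:,:,::-1];cv2.imwrite(f'pics/{n}5.png',im)
    a.append(im)
v=np.hstack([a[0][170:280,260:380],a[1][190:300,200:320]])
cv2.imwrite('pics/g5.png',cv2.resize(v,None,fx=3.3,fy=3.3,interpolation=2))
cv2.imwrite('pics/g5w.png',a[2])
print(get_state()['moment'])"
```

```text
t: 8.48
eef_pos: [0.4946, 0.2032, 0.2163]
ee_rot: [-3.142, -0.0, -2.716]
force: [0.7, -0.3, -3.7]
width: 0.0458
t 8.48 pos [0.4946 0.2032 0.2163] yaw [-1.8000e+02 -1.0000e-02 -1.5564e+02] slide [ 0.0006 -0.0003 -0.0075] turn [-0.     -0.      0.0002] F [ 0.7 -0.3 -3.7] w 0.0458
[ 0.03443568 -0.0273216  -0.02657679]
```

View pics/g5.png

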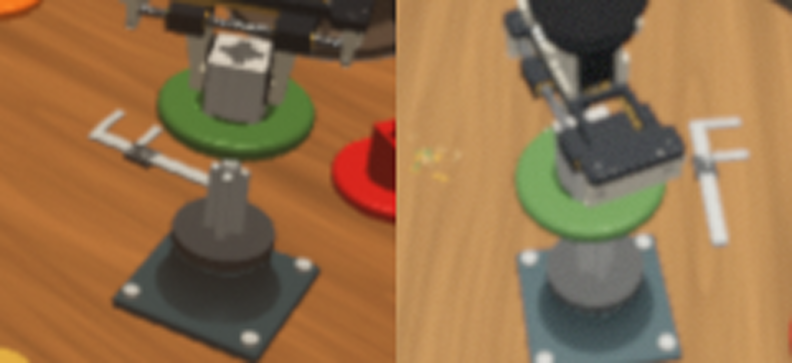

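View pics/g5w.png

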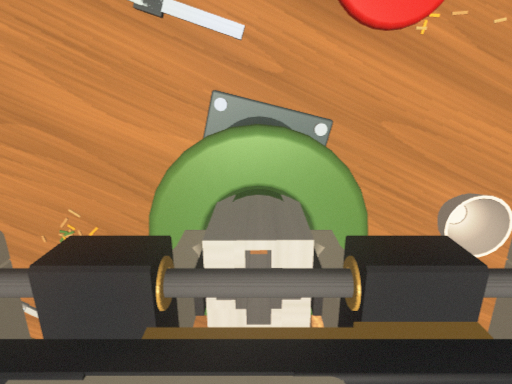

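The disc hangs level above the shaft with its slots square to the tool. I'll lower it to just above the tip.

```bash
python3 -m crank '[{"slide":[0,0,0.02],"turn":[0,0,0],"fingers":-1},{"slide":[0,0,0.04],"turn":[0,0,0],"fingers":-1},{"slide":[0,0,0.06],"turn":[0,0,0],"fingers":-1},{"slide":[0,0,0.074],"turn":[0,0,0],"fingers":-1},{"slide":[0,0,0.074],"turn":[0,0,0],"fingers":-1}]'; python3 -c "
from h import *
a=[]
for n in('scene','side','wrist'):
    im=grab_frame(n)[:,:,::-1];cv2.imwrite(f'pics/{n}6.png',im)
    a.append(im)
go([.4944,.2029,.172],-155.7)
v=np.hstack([a[0][180:270,280:370],a[2][220:310,210:300]])
cv2.imwrite('pics/g6.png',cv2.resize(v,None,fx=4.4,fy=4.4,interpolation=2))
im=a[0]
m=((im[:,:,1].astype(int)-im[:,:,2])>15).astype(np.uint8);m[:180]=0;m[260:]=0;m[:,:270]=0;m[:,390:]=0
n,l,st,ce=cv2.connectedComponentsWithStats(m);i=1+st[1:,4].argmax();q=np.argwhere(l==i)[:,::-1].astype(np.int32)
P=np.array([onz('scene',x[0],.152+.018)[:2] for x in cv2.convexHull(q)]).astype(np.float32);print(st[i],cv2.minEnclosingCircle(P))"
```

```text
t: 9.05
eef_pos: [0.4933, 0.2032, 0.1767]
ee_rot: [-3.141, -0.004, -2.717]
force: [-0.3, 0.4, -3.8]
width: 0.0457
t 9.2 pos [0.4947 0.2041 0.1792] yaw [-179.98   -0.   -155.61] slide [ 0.0016 -0.0019  0.0145] turn [-0.0001 -0.      0.0002] F [ 0.3 -0.7 -3.9] w 0.0458
[308 203  45  25 566] ((0.4996985197067261, 0.207153782248497), 0.06387266516685486)
```

View pics/g6.png

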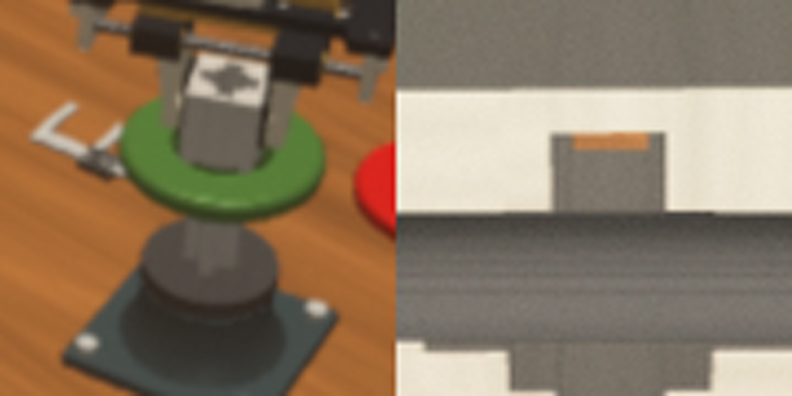

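```bash
python3 - <<'E'
from h import *
zt=.1792-.0262+.066
def corners(c,yaw,z):
    a=np.radians(yaw)+np.pi/4+np.arange(4)*np.pi/2
    return [np.r_[c+.023*2**.5*np.array([np.cos(t),np.sin(t)]),z] for t in a]
im=cv2.imread('pics/scene6.png');im0=cv2.imread('pics/scene0.png')
def draw(im,pts,x,y,w,h,k,name):
    o=cv2.resize(im[y:y+h,x:x+w],None,fx=k,fy=k,interpolation=2)
    for p in pts:
        u=proj('scene',p);print(name,u.round(1));cv2.drawMarker(o,tuple(((u-[x,y]+.5)*k-.5).round().astype(int).tolist()),(0,0,255),0,10,1)
    return o
c=np.array([.4947,.2041])
circ=lambda c,r,z:[np.r_[c+r*np.array([np.cos(t),np.sin(t)]),z] for t in np.arange(0,6.28,.5)]
A=draw(im,corners(c,-155.6,zt)+circ(c,.065,.171),300,185,65,60,6,'held')
B=draw(im0,corners(np.array([.5275,-.1068]),61.5,.066)+circ(np.array([.5275,-.1068]),.065,.018),210,185,65,60,6,'bench')
cv2.imwrite('pics/g7.png',np.hstack([A,B]))
st=np.array([.4944,.2029])
C=draw(im0,[np.r_[st,.146]]+circ(st,.045,.074)+[np.r_[st+.013*np.array([np.cos(t),np.sin(t)]),.14] for t in np.radians(24.3)+np.arange(4)*np.pi/2],295,205,65,60,6,'stand')
D=draw(im,circ(st,.045,.074),295,205,65,60,6,'stand6')
cv2.imwrite('pics/g8.png',np.hstack([C,D]))
E
```

```text
held [324.9 191.7]
held [321.4 200.7]
held [338.4 203.9]
held [341.5 194.8]
held [315.6 222.5]
held [326.9 226.1]
held [339.  226.1]
held [348.7 222.6]
held [353.5 216.6]
held [352.4 209.8]
held [346.  203.7]
held [336.  199.8]
held [324.7 198.9]
held [314.6 201.1]
held [308. 206.]
held [306.5 212.5]
held [310.8 219.3]
bench [250.7 206.6]
bench [246.4 198.8]
bench [232.7 201.3]
bench [236.8 209.2]
bench [227.4 224.9]
bench [236.2 227.9]
bench [246.4 228. ]
bench [255.4 225. ]
bench [260.8 219.9]
bench [261.5 214. ]
bench [257.4 208.8]
bench [249.7 205.4]
bench [240.3 204.6]
bench [231.1 206.5]
bench [224.4 210.7]
bench [221.8 216.4]
bench [224.  222.1]
stand [328.9 219.2]
stand [317.2 246.7]
stand [324.6 249.2]
stand [332.5 249.2]
stand [339.  246.8]
stand [342.3 242.5]
stand [341.7 237.6]
stand [337.5 233.2]
stand [330.8 230.4]
stand [323.2 229.7]
stand [316.4 231.3]
stand [312.  234.9]
stand [311.1 239.6]
stand [314.  244.4]
stand [327.7 223.6]
stand [333.3 221.8]
stand [329.6 218.3]
stand [324.1 220. ]
stand6 [317.2 246.7]
stand6 [324.6 249.2]
stand6 [332.5 249.2]
stand6 [339.  246.8]
stand6 [342.3 242.5]
stand6 [341.7 237.6]
stand6 [337.5 233.2]
stand6 [330.8 230.4]
stand6 [323.2 229.7]
stand6 [316.4 231.3]
stand6 [312.  234.9]
stand6 [311.1 239.6]
stand6 [314.  244.4]
```

View pics/g7.png

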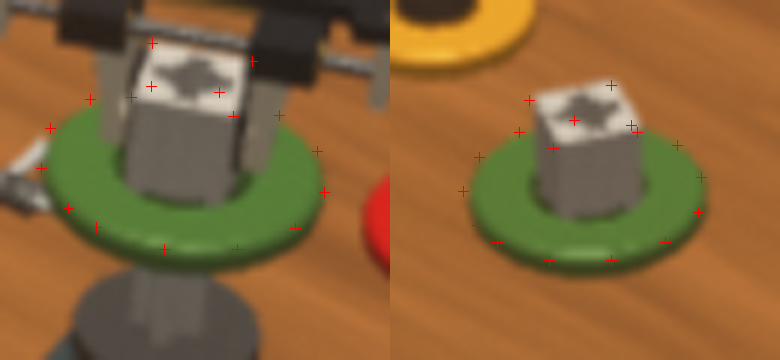

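View pics/g8.png

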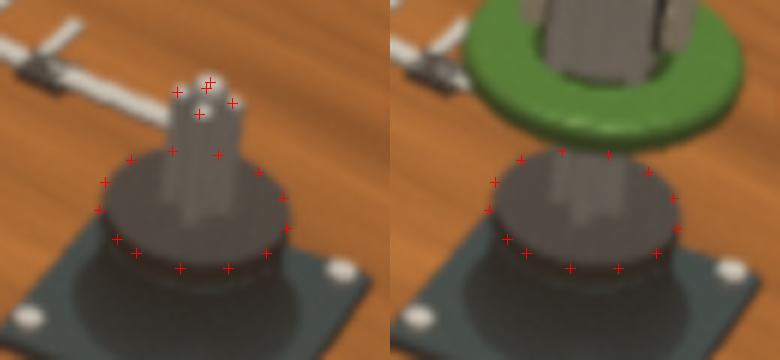

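The projected outlines match the held disc and the shoulder to within about 1 px (2–3 mm), and the shaft tip is tapered. I'll descend slowly, watching the force.

```bash
python3 -m crank '[{"slide":[0,-0.001,0.006],"turn":[0,0,0],"fingers":-1},{"slide":[0,-0.001,0.012],"turn":[0,0,0],"fingers":-1},{"slide":[0,-0.001,0.018],"turn":[0,0,0],"fingers":-1},{"slide":[0,-0.001,0.022],"turn":[0,0,0],"fingers":-1},{"slide":[0,-0.001,0.022],"turn":[0,0,0],"fingers":-1}]'; python3 -c "
from h import *
go([.4944,.2029,.1002],-155.7);print(get_state()['moment'])"
```

```text
t: 9.62
eef_pos: [0.4945, 0.2034, 0.1677]
ee_rot: [-3.142, -0.001, -2.716]
force: [-0.2, -0.7, -3.9]
width: 0.0456
t 9.62 pos [0.4945 0.2034 0.1677] yaw [-1.8000e+02 -4.0000e-02 -1.5564e+02] slide [ 0.0004 -0.0009  0.1351] turn [-0.     -0.0001  0.0002] F [-0.2 -0.7 -3.9] w 0.0456
[ 0.02198542 -0.02491576  0.02516226]
```

```bash
python3 -m crank '[{"slide":[0,0,0.005],"turn":[0,0,0],"fingers":-1},{"slide":[0,0,0.01],"turn":[0,0,0],"fingers":-1},{"slide":[0,0,0.014],"turn":[0,0,0],"fingers":-1},{"slide":[0,0,0.014],"turn":[0,0,0],"fingers":-1}]'; python3 -c "
from h import *
go([.4944,.2029,.1002],-155.7);print(get_state()['moment'])"
```

```text
t: 9.95
eef_pos: [0.4943, 0.2033, 0.1606]
ee_rot: [-3.141, -0.001, -2.716]
force: [0.1, -0.5, -5.6]
width: 0.0457
t 9.95 pos [0.4943 0.2033 0.1606] yaw [-1.7999e+02 -6.0000e-02 -1.5563e+02] slide [ 0.     -0.0008  0.1209] turn [-0.     -0.0002  0.0002] F [ 0.1 -0.5 -5.6] w 0.0457
[-0.17184555  0.43113688  0.04231203]
```

```bash
python3 -m crank '[{"slide":[0,0,0.006],"turn":[0,0,0],"fingers":-1},{"slide":[0,0,0.012],"turn":[0,0,0],"fingers":-1},{"slide":[0,0,0.012],"turn":[0,0,0],"fingers":-1}]'; python3 -c "
from h import *
go([.4944,.2029,.1002],-155.7);print(get_state()['moment'])"
```

```text
t: 10.2
eef_pos: [0.4943, 0.2033, 0.1544]
ee_rot: [-3.141, -0.001, -2.716]
force: [-2.2, -1.0, -5.6]
width: 0.0458
t 10.2 pos [0.4943 0.2033 0.1544] yaw [-1.7999e+02 -7.0000e-02 -1.5564e+02] slide [-0.     -0.0009  0.1084] turn [-0.     -0.0002  0.0002] F [-2.2 -1.  -5.6] w 0.0458
[-0.24714182  0.76971779 -0.017528  ]
```

Teeth are engaged with about 2 N side force. I'll ease 0.5 mm toward −x and continue.

```bash
python3 -m crank '[{"slide":[0.001,0,0.008],"turn":[0,0,0],"fingers":-1},{"slide":[0.001,0,0.016],"turn":[0,0,0],"fingers":-1},{"slide":[0.001,0,0.024],"turn":[0,0,0],"fingers":-1},{"slide":[0.001,0,0.024],"turn":[0,0,0],"fingers":-1}]'; python3 -c "
from h import *
go([.4944,.2029,.1002],-155.7);print(get_state()['moment'])"
```

```text
t: 10.53
eef_pos: [0.4942, 0.2034, 0.1423]
ee_rot: [-3.142, -0.0, -2.716]
force: [-1.7, -0.1, -5.6]
width: 0.0457
t 10.53 pos [0.4942 0.2034 0.1423] yaw [-1.8000e+02 -3.0000e-02 -1.5563e+02] slide [-0.0001 -0.001   0.0842] turn [-0.     -0.0001  0.0002] F [-1.7 -0.1 -5.6] w 0.0457
[-0.21195722  0.65791933 -0.0203399 ]
```

```bash
python3 -m crank '[{"slide":[0.001,0,0.01],"turn":[0,0,0],"fingers":-1},{"slide":[0.001,0,0.02],"turn":[0,0,0],"fingers":-1},{"slide":[0.001,0,0.03],"turn":[0,0,0],"fingers":-1},{"slide":[0.001,0,0.04],"turn":[0,0,0],"fingers":-1},{"slide":[0.001,0,0.04],"turn":[0,0,0],"fingers":-1}]'; python3 -c "
from h import *
go([.4944,.2029,.1002],-155.7);print(get_state()['moment'])"
```

```text
t: 10.95
eef_pos: [0.4935, 0.203, 0.122]
ee_rot: [-3.141, -0.001, -2.716]
force: [-0.3, -0.3, -4.0]
width: 0.0457
t 10.95 pos [0.4935 0.203  0.122 ] yaw [-1.7999e+02 -6.0000e-02 -1.5563e+02] slide [-0.0015 -0.0009  0.0436] turn [-0.     -0.0002  0.0002] F [-0.3 -0.3 -4. ] w 0.0457
[-0.08297347  0.04701374 -0.02447927]
```

```bash
python3 -m crank '[{"slide":[0,0,0.01],"turn":[0,0,0],"fingers":-1},{"slide":[0,0,0.02],"turn":[0,0,0],"fingers":-1},{"slide":[0,0,0.03],"turn":[0,0,0],"fingers":-1},{"slide":[0,0,0.037],"turn":[0,0,0],"fingers":-1},{"slide":[0,0,0.037],"turn":[0,0,0],"fingers":-1}]'; python3 -c "
from h import *
go([.4944,.2029,.1002],-155.7);print(get_state()['moment'])"
```

```text
t: 11.37
eef_pos: [0.4935, 0.2029, 0.1038]
ee_rot: [-3.141, -0.001, -2.716]
force: [-0.7, -0.0, -4.2]
width: 0.0458
t 11.37 pos [0.4935 0.2029 0.1038] yaw [-1.7998e+02 -7.0000e-02 -1.5564e+02] slide [-0.0017 -0.0008  0.0072] turn [-0.     -0.0002  0.0002] F [-0.7 -0.  -4.2] w 0.0458
[0.07450385 0.05555571 0.00440339]
```

```bash
python3 -m crank '[{"slide":[0,0,0.002],"turn":[0,0,0],"fingers":-1},{"slide":[0,0,0.004],"turn":[0,0,0],"fingers":-1},{"slide":[0,0,0.006],"turn":[0,0,0],"fingers":-1},{"slide":[0,0,0.006],"turn":[0,0,0],"fingers":-1}]'; python3 -c "
from h import *
go([.4944,.2029,.1002],-155.7);print(get_state()['moment'])"
```

```text
t: 11.7
eef_pos: [0.4938, 0.2032, 0.1017]
ee_rot: [3.142, 0.0, -2.716]
force: [0.0, 0.0, -4.6]
width: 0.0461
t 11.7 pos [0.4938 0.2032 0.1017] yaw [ 180.      0.   -155.63] slide [-0.0008 -0.001   0.003 ] turn [0.     0.     0.0002] F [ 0.   0.  -4.6] w 0.0461
[ 0.01668175 -0.01901048  0.03323051]
```

```bash
python3 -m crank '[{"slide":[0,0,0.002],"turn":[0,0,0],"fingers":-1},{"slide":[0,0,0.003],"turn":[0,0,0],"fingers":-1},{"slide":[0,0,0.003],"turn":[0,0,0],"fingers":-1}]'; python3 -c "
from h import *
go([.4944,.2029,.1002],-155.7);print(get_state()['moment'])"
```

```text
t: 11.95
eef_pos: [0.4938, 0.2032, 0.1002]
ee_rot: [3.142, 0.0, -2.716]
force: [0.4, 0.3, -4.3]
width: 0.0459
t 11.95 pos [0.4938 0.2032 0.1002] yaw [ 180.      0.   -155.62] slide [-0.0008 -0.001   0.0001] turn [0.     0.     0.0002] F [ 0.4  0.3 -4.3] w 0.0459
[0.00805474 0.04408334 0.01287613]
```

```bash
python3 -m crank '[{"slide":[0,0,0.001],"turn":[0,0,0],"fingers":-1},{"slide":[0,0,0.001],"turn":[0,0,0],"fingers":-1}]';  python3 -m crank '[{"slide":[0,0,0.001],"turn":[0,0,0],"fingers":-1},{"slide":[0,0,0.001],"turn":[0,0,0],"fingers":-1}]'
```

```text
t: 12.12
eef_pos: [0.4939, 0.2032, 0.1001]
ee_rot: [-3.142, 0.0, -2.716]
force: [-2.0, -0.4, -0.1]
width: 0.0456
t: 12.28
eef_pos: [0.4939, 0.2032, 0.1001]
ee_rot: [-3.142, 0.001, -2.716]
force: [-4.0, -0.4, 5.4]
width: 0.0458
```

Contact on the shoulder came at the predicted height (Fz went from −4 N to +5 N). I'll look before letting go.

```bash
python3 -c "
from h import *
a=[grab_frame(n)[:,:,::-1] for n in('scene','side')]
go([.4944,.2029,.1002],-155.7);print(get_state()['moment'])
v=np.hstack([a[0][190:290,270:380],a[1][215:315,205:315]])
cv2.imwrite('pics/g9.png',cv2.resize(v,None,fx=3.6,fy=3.6,interpolation=2))"
```

```text
t 12.38 pos [0.4939 0.2032 0.1001] yaw [-1.8000e+02  3.0000e-02 -1.5561e+02] slide [-0.0006 -0.001  -0.0002] turn [-0.      0.0001  0.0003] F [-4.1 -1.4  5.8] w 0.046
[-0.23565568  1.5691083   0.04372246]
```

View pics/g9.png

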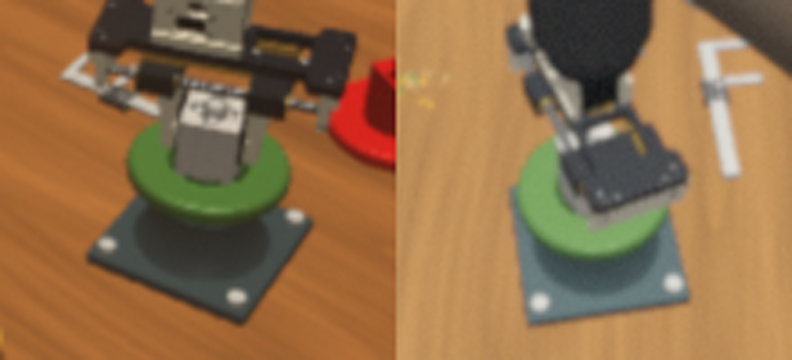

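The disc is on the shoulder and the shaft tip shows in the bore. I'll soften the grip so it settles, then open.

```bash
python3 -m crank '[{"slide":[0,0,0],"turn":[0,0,0],"fingers":-1},{"slide":[0,0,0],"turn":[0,0,0],"fingers":-1},{"slide":[0,0,0],"turn":[0,0,0],"fingers":-1}]' 4; python3 -m crank '[{"slide":[0,0,0],"turn":[0,0,0],"fingers":0.2},{"slide":[0,0,0],"turn":[0,0,0],"fingers":0.4},{"slide":[0,0,0],"turn":[0,0,0],"fingers":0.7},{"slide":[0,0,0],"turn":[0,0,0],"fingers":1},{"slide":[0,0,0],"turn":[0,0,0],"fingers":1}]';python3 -m crank '[{"slide":[0,0,0],"turn":[0,0,0],"fingers":1},{"slide":[0,0,0],"turn":[0,0,0],"fingers":1},{"slide":[0,0,0],"turn":[0,0,0],"fingers":1},{"slide":[0,0,0],"turn":[0,0,0],"fingers":1}]'
```

```text
t: 12.63
eef_pos: [0.4942, 0.2033, 0.0998]
ee_rot: [-3.142, 0.001, -2.716]
force: [-1.6, -2.2, 5.5]
width: 0.0462
t: 13.05
eef_pos: [0.4939, 0.2032, 0.0991]
ee_rot: [-3.142, -0.0, -2.716]
force: [0.0, 1.2, 0.3]
width: 0.0738
t: 13.38
eef_pos: [0.4938, 0.2032, 0.0992]
ee_rot: [3.142, 0.0, -2.716]
force: [0.3, 0.6, 0.0]
width: 0.0874
```

Released, with zero force on the tool. Now retreat straight up, then back toward the robot for a clear view.

```bash
python3 -m crank '[{"slide":[0,0,-0.03],"turn":[0,0,0],"fingers":1},{"slide":[0,0,-0.09],"turn":[0,0,0],"fingers":1},{"slide":[0,0,-0.16],"turn":[0,0,0],"fingers":1},{"slide":[0,0,-0.24],"turn":[0,0,0],"fingers":1},{"slide":[0,0,-0.32],"turn":[0,0,0],"fingers":1}]'; python3 -m crank '[{"slide":[0.05,0,-0.08],"turn":[0,0,0],"fingers":1},{"slide":[0.05,0,-0.1],"turn":[0,0,0],"fingers":1},{"slide":[0.05,0,-0.1],"turn":[0,0,0],"fingers":1},{"slide":[0.05,0,-0.1],"turn":[0,0,0],"fingers":1},{"slide":[0.05,0,-0.1],"turn":[0,0,0],"fingers":1}]'; python3 - <<'E'
from h import *
import pickle
c=get_calibration('wrist');a=[grab_frame(n)[:,:,::-1].copy() for n in('wrist','scene','side')]
go([.4944,.2029,.1002],-155.7)
for n,i in zip(('wrist','scene','side'),a):cv2.imwrite(f'pics/{n}10.png',i)
circ=lambda c,r,z:[np.r_[c+r*np.array([np.cos(t),np.sin(t)]),z] for t in np.arange(0,6.28,.5)]
st=np.array([.4944,.2029]);x,y=285,195
o=cv2.resize(a[1][y:y+75,x:x+90],None,fx=8,fy=8,interpolation=2)
for p in circ(st,.065,.092):
    u=proj('scene',p);cv2.drawMarker(o,tuple(((u-[x,y]+.5)*8-.5).round().astype(int).tolist()),(0,0,255),0,10,1)
cv2.imwrite('pics/g10.png',o)
h=cv2.cvtColor(a[0],cv2.COLOR_BGR2HSV);g=cv2.inRange(h,(40,80,30),(85,255,255));g[235:]=0
k=max(cv2.findContours(g,0,1)[0],key=cv2.contourArea);P=np.array([onz('wrist',q[0],.092,c)[:2] for q in k]).astype(np.float32)
print("disc wrist",cv2.minEnclosingCircle(P))
E
```

```text
t: 13.8
eef_pos: [0.4933, 0.2027, 0.2608]
ee_rot: [-3.141, -0.001, -2.716]
force: [0.7, 0.4, -0.4]
width: 0.0878
t: 14.22
eef_pos: [0.4707, 0.1928, 0.3086]
ee_rot: [3.141, -0.001, -2.716]
force: [1.0, 0.7, -0.5]
width: 0.0877
t 14.37 pos [0.4708 0.1927 0.3079] yaw [-1.7996e+02 -1.3000e-01 -1.5563e+02] slide [-0.0523 -0.0005  0.4154] turn [-0.0001 -0.0004  0.0002] F [ 0.4 -0.6  0.1] w 0.0881
disc wrist ((0.49339643120765686, 0.20246034860610962), 0.0637284442782402)
```

View pics/wrist10.png

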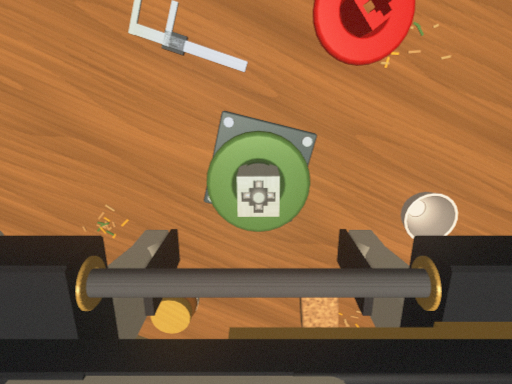

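View pics/g10.png

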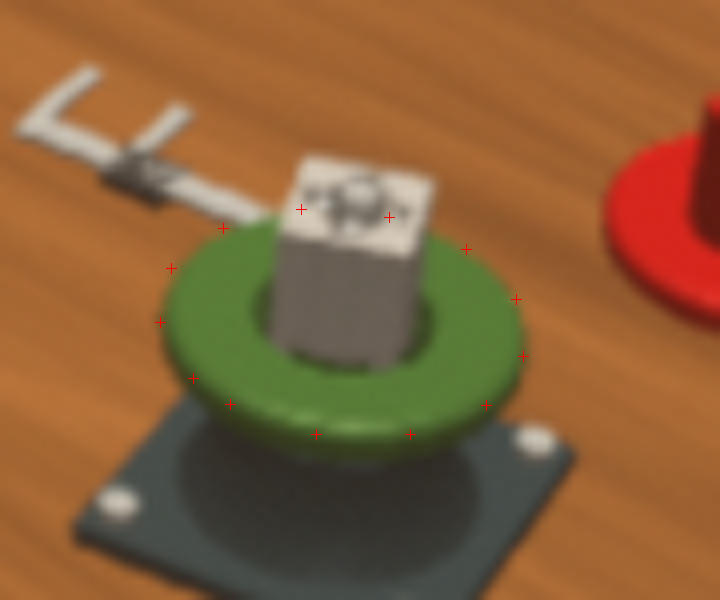

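View pics/side10.png

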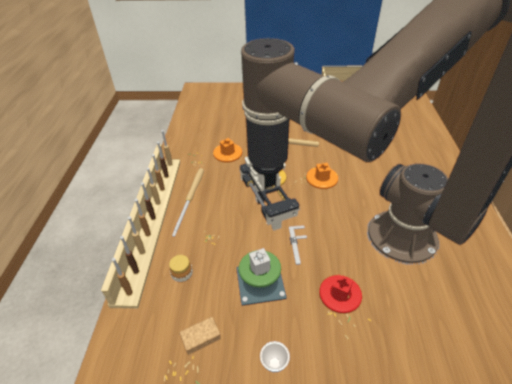

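The disc sits level on the shoulder: its rim in the scene view matches the home height, and the wrist view at (258,197) shows the teeth in the slots with the tip at the hub's top. The bystanders I can see are where they were. Handing in.

```bash
python3 -c "
from station import *
s=get_state();print(s['t'],s['force']);print(job_done())"
```

```text
14.3667 [ 0.41634453 -0.55347658  0.12216773]
the job is handed in; nothing more can be done
None
```

The green disc is on the finishing stand, hub upwards and released on the shoulder. I handed the job in at 14.4 s.

**What I did:** I gripped the hub across its flats and lined its slots up with the teeth, at a measured tooth angle of about 24.3°. I lowered it slowly until the force showed contact at a TCP height of 0.1001 m, against 0.1002 m predicted for fully home. Then I softened the grip, opened the fingers and backed straight off.

**Final checks:**
- **Position:** the wrist camera puts the disc within about 1 mm of the shaft axis, and its rim matches the home height in the scene view.
- **Fit:** the teeth show in the slots, with the shaft tip at the hub's top.
- **Bystanders:** the yellow disc was partly hidden by the gripper in the last side view. Everything else I could see looked unmoved.

**What disagreed:**
- The tooth angle read 25° in one view and 24° in the other.
- The scene camera alone put the held disc up to 5 mm off the wrist-based position. I put that down to the fingers hiding part of its rim, and the fit showed the wrist position was right.
- While sliding down, the side force reached about 2 N until I eased the disc slightly over. At first contact there was about 4 N sideways and a 1.6 N m moment, both gone once I let go.

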